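# Clear and start the bench timer

## Task

Start the bench timer for a setting test: press the round key fully down to clear it, hold it for a moment and let it come right back up, then do the same with the long key to start it. Only one key may be down at a time, and the square key, which stops the timer, must not be pressed.

Things in the scene. Friction and masses are not known exactly. Their poses are not given: they have to be found in the camera images.
- bench_timer: Grey desk box, 170 mm deep (x) by 260 mm wide (y), fixed to the worktop. Key deck 46 mm high; a hood with a green display window rises behind it to 78 mm. Origin: centre of its underside; x points from the keys to the display, y to the left, z up. Three key modules sit on the deck at x = -30 mm, y = +76, 0 and -76 mm; which key is where varies.
- round_key_top (a point): Top centre of the round key: a disc 32 mm across, white plastic, 15 mm proud of its black module plate (66 x 66 mm). The point moves with the key, z up; at rest it is 66 mm above the worktop. The key slides straight down 8 mm to its stop against a spring (1.2 N to start, 4 N at the stop) and springs back. Clears the timer: first to be pressed.
- long_key_top (a point): Top centre of the long key: an oblong with round ends, 54 mm (along the timer's x) by 24 mm, white plastic, 15 mm proud of its black module plate (66 x 66 mm). The point moves with the key, z up; at rest it is 66 mm above the worktop. The key slides straight down 8 mm to its stop against a spring (1.2 N to start, 4 N at the stop) and springs back. Starts the timer: second to be pressed.
- square_key_top (a point): Top centre of the square key: a square of 30 x 30 mm, white plastic, 15 mm proud of its black module plate (66 x 66 mm). The point moves with the key, z up; at rest it is 66 mm above the worktop. The key slides straight down 8 mm to its stop against a spring (1.2 N to start, 4 N at the stop) and springs back. Stops the timer: to be left alone.

How it is judged (in metres and radians):
On the way, in this order (a step that is already met when the one before it is completed fails the run):
1. the round key is held fully down (more than 5.5 of its 8 mm) for 0.2 s, the other keys up (z of round_key_top in the frame of bench_timer below 0.0605 m and z of each of long_key_top, square_key_top in the frame of bench_timer above 0.064 m), for 0.2 s.
2. all keys are up again (z of each of round_key_top, long_key_top, square_key_top in the frame of bench_timer above 0.064 m), for 0.1 s.
3. the long key is held fully down (more than 5.5 of its 8 mm) for 0.2 s, the other keys up (z of long_key_top in the frame of bench_timer below 0.0605 m and z of each of round_key_top, square_key_top in the frame of bench_timer above 0.064 m), for 0.2 s.
At the end, for the whole second after the job is handed in: After the round key and then the long key have been pressed, all three keys stand up again, within 2 mm of their rest height (all of step 2); the robot touches nothing.
It fails at once if the square key is pressed (more than 2.5 mm) (z of square_key_top in the frame of bench_timer below 0.0635 m).
It fails at once if the round and the long key are down together (both more than 2.5 mm) (z of each of round_key_top, long_key_top in the frame of bench_timer below 0.0635 m).
It also fails if it takes over 34 s, if anything falls off the work surface, if the arm or the gripper's body presses on something with over 40 N, if the wrist force passes 120 N, or if a joint passes its speed limit or range.

## Robot

A 6-joint arm with a two-finger parallel gripper is mounted at the origin on a cart in front of the work surface, level with it; the furniture and walls round the work are solid. World frame = base frame: x ahead of the robot, y to its left, z up, the work surface at z = 0. Lengths are in mm, angles in rad, forces in N, time in s.
With the tool pointing down it reaches from about 300 to 850 mm from the base axis. Payload 4.2 kg.
Tool frame: the origin (TCP) lies at the very end of the fingers, on their centre line; the grasp point (between the pads) lies 19 mm behind it; x points along the fingers, y is the direction in which the jaws open and shut, and the axes are right-handed (so a half turn about x gives the same grasp; the last joint's range is limited). The gripper opens to 91 mm and grips with 3 to 60 N. Pads are 32 mm wide; open, the fingers measure 118 mm over their backs; the gripper's body (76 mm by 178 mm) begins 60 mm behind the grasp point.
Start: joints at [-1.317, 0.32, 1.565, -0, 1.257, -0.02], TCP at [155.478, -553.597, 213.976] pointing down, gripper open.
Joint ranges: [-3.11, 3.11], [-0.84, 2.01], [0.21, 2.61], [-1.34, 4.49], [0.05, 2.63], [-2.56, 2.56]. Speed limits (rad/s): [2.57, 2.57, 3.14, 3.14, 3.14, 3.14].

## Interface

Orientations are given as a unit quaternion [x, y, z, w].
In Python, from rig import bot, cams gives the robot as it stands. The module is installed in compiled form; this text tells all that it offers.
- The arm moves only by the shell command python3 -m crank 'ROWS' [OPENING]. ROWS is text: rows parted by semicolons, each of 6 numbers parted by spaces: the shift along the tool's x, y, z in cm, then the turn, a rotation vector about the tool's x, y, z in rad. A call has 1 to 8 rows; each row is the pose to reach, as a shift and turn from the pose measured when the call began, along the tool's axes at that moment; what a row does not reach only later rows make up. A row lasts 1/12 s, in which the tool goes at most 41.7 mm and 7.16 degrees, less where a joint would pass 70% of its speed; a pose out of reach is approached as far as the arm can. A call with a gripper value outside its range is refused whole. OPENING is the closure, from 0 (fully open) to 1 (shut), set as the call begins (- or left out, the last holds). The fingers move at their own pace and stop on an object; the grip force is fixed at half the most. Time passes only in rows, so rows that repeat a pose let the fingers close. It gives the time, the measured TCP pose, the force and the opening at its end, in the units of the state.
- bot.read_state(): the state, without advancing time (a new reading comes with each control period).
- cams.snapshot(name): name is "scene" or "side" or "wrist"; returns a dict with "frame" (384x512x3 uint8, blue, green, red), "vertical_fov" (degrees; the focal length in pixels is half the picture's height over the tangent of half this angle, whatever the lens; pixels are square), "cx", "cy" (the principal point, pixels), "extrinsics" (4x4, takes a point from camera to world coordinates). Camera axes: x right, y up, looking along -z (the intrinsics and any distortion apply to the point x, -y, -z); pixel columns grow to the right and rows downward; lengths in mm; the calibration is good to about 2 mm. The wrist camera is an equidistant fisheye: a pixel r from the principal point sees the ray r / f radians off the axis. A picture is of the moment at which its call begins. There is no depth.
- bot.sign_off(): hands the job in, once; it reports no verdict.
The state is a dict: "clock": time; "q": joint angles; "qd": joint speeds; "joint_efforts": joint torques, N m; "eef_pos": TCP position; "tool_rot": TCP orientation; "wrist_force": force on the tool from outside, world axes, zero at the start; "wrist_torque": the same for the moment, N m; "gripper_width": finger opening in mm.
Only numpy, scipy, OpenCV 4.12 (cv2) and the standard library are available. Lean on these libraries where they do the work, as an engineer would, in place of code of your own. Each camera call takes 0.05 s, during which the arm holds its last target.

## Working session

There is one attempt and no reset: what is moved stays moved. The work goes in short steps, Python scripts to look and compute and a shell command to move; the robot and the scene stay as the last step left them, time stands still between calls to the robot, and variables do not carry over. Pictures are saved under pics/ and viewed, and the job is handed in when it is done.

```bash
mkdir -p pics
python3 - <<'E'
from rig import bot,cams
import cv2,numpy as np,pickle
s=bot.read_state();print(s)
d={}
for n in("scene","side","wrist"):
    c=cams.snapshot(n);d[n]=c;cv2.imwrite(f"pics/{n}0.png",c["frame"]);print(n,c["vertical_fov"],c["cx"],c["cy"],np.round(c["extrinsics"],3).tolist())
    print([k for k in c])
pickle.dump(d,open("s0.pkl","wb"))
E
```

```text
{'clock': 0.0, 'q': array([-1.31697954e+00,  3.20249311e-01,  1.56565392e+00, -5.96961207e-06,
        1.25737128e+00, -2.00248297e-02]), 'qd': array([ 0.00039469,  0.00095478,  0.00224799,  0.00132678, -0.00158591,
        0.00068606]), 'joint_efforts': array([ 1.86351470e-03, -4.12453294e+01, -2.31973815e+01,  7.27668498e-02,
        4.57814592e-02, -1.57572508e-04]), 'eef_pos': array([ 155.36028766, -553.10419035,  213.15447789]), 'tool_rot': array([-0.70041727, -0.09710635,  0.70055996, -0.09592568]), 'wrist_force': array([ 0.13086085, -0.59478792,  0.60533026]), 'wrist_torque': array([ 0.00448899, -0.0003488 , -0.02336718]), 'gripper_width': 91.41641185424045}
scene 48.884239177012816 249.883528834107 188.84831868772446 [[-0.765, 0.302, -0.568, 43.935], [-0.644, -0.374, 0.668, 557.621], [-0.011, 0.877, 0.481, 488.011], [0.0, 0.0, 0.0, 1.0]]
['frame', 'vertical_fov', 'cx', 'cy', 'extrinsics']
side 50.95842365418587 253.7290171982707 190.05835011998016 [[-0.915, 0.248, -0.317, 264.848], [-0.402, -0.605, 0.687, 541.978], [-0.021, 0.756, 0.654, 618.193], [0.0, 0.0, 0.0, 1.0]]
['frame', 'vertical_fov', 'cx', 'cy', 'extrinsics']
wrist 65.70646984690485 250.6816742973581 192.97652028514585 [[0.27, 0.931, 0.245, 223.78], [-0.963, 0.262, 0.066, -534.329], [-0.003, -0.254, 0.967, 382.818], [0.0, 0.0, 0.0, 1.0]]
['frame', 'vertical_fov', 'cx', 'cy', 'extrinsics']
```

View pics/scene0.png

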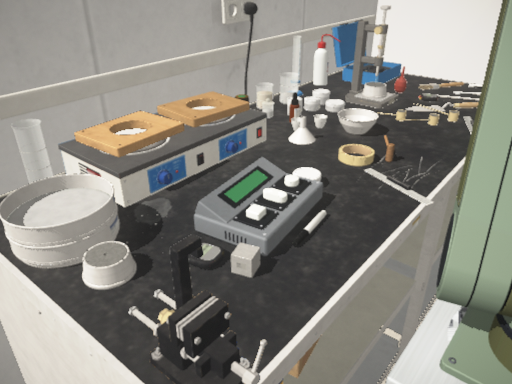

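View pics/side0.png

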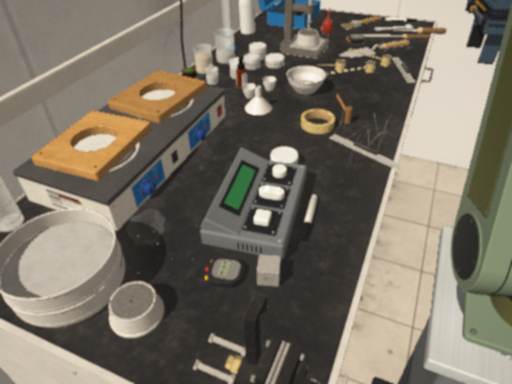

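View pics/wrist0.png

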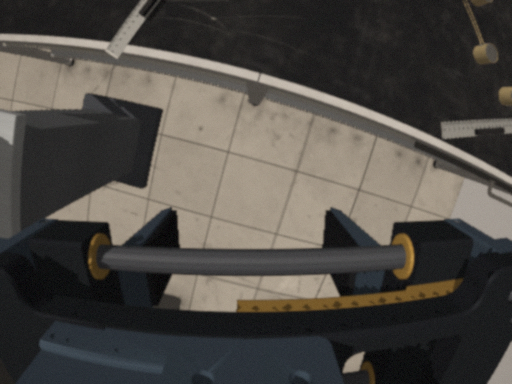

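The scene view shows the timer at about (262,205), with the square key at (257,212), long at (275,195) and round at (292,180). In the side view they are at about (262,217), (271,191) and (279,171). I'll enlarge both and measure.

```bash
cat > h.py <<'E'
import numpy as np,cv2
def cast(c,px,z):
    f=192/np.tan(np.radians(c["vertical_fov"])/2);E=np.array(c["extrinsics"])
    d=E[:3,:3]@np.array([(px[0]-c["cx"])/f,-(px[1]-c["cy"])/f,-1]);o=E[:3,3]
    return o+d*(z-o[2])/d[2]
def proj(c,P):
    f=192/np.tan(np.radians(c["vertical_fov"])/2);E=np.array(c["extrinsics"])
    p=E[:3,:3].T@(np.array(P)-E[:3,3]);return [c["cx"]+f*p[0]/-p[2],c["cy"]-f*p[1]/-p[2]]
E
python3 - <<'E'
import pickle,cv2,numpy as np
from h import *
d=pickle.load(open("s0.pkl","rb"));ims=[]
for n,(x0,y0,x1,y1) in dict(scene=(190,150,330,260),side=(195,140,335,250)).items():
    c=d[n];im=c["frame"][y0:y1,x0:x1];g=im.min(axis=2)
    big=cv2.resize(im,None,fx=5,fy=5,interpolation=cv2.INTER_CUBIC)
    m=(g>135).astype(np.uint8)
    k,l,st,ce=cv2.connectedComponentsWithStats(m)
    for i in range(1,k):
        if st[i,4]>30:
            p=ce[i]+[x0,y0];w=cast(c,p,66);print(n,p.round(1),st[i,4],w.round(1))
    hsv=cv2.cvtColor(im,cv2.COLOR_BGR2HSV);
    cv2.imwrite(f"pics/{n}0z.png",big)
E
```

```text
scene [203.2 159.7] 464 [722.4 -69.   66. ]
scene [267.  180.9] 691 [537.  -78.6  66. ]
scene [259.9 216.1] 2326 [460.5  40.4  66. ]
scene [255.2 211.2] 247 [478.2  32.8  66. ]
scene [315.  220.6] 169 [373.2 -11.   66. ]
scene [209.5 251.4] 215 [456.9 176.4  66. ]
side [282.2 159.1] 568 [ 515.4 -162.1   66. ]
side [270.8 191.8] 302 [497.1 -46.4  66. ]
side [310.1 209. ] 145 [406.  -27.8  66. ]
side [261.7 216.8] 235 [486.1  28.8  66. ]
```

```bash
ls pics
```

```text
scene0.png
scene0z.png
side0.png
side0z.png
wrist0.png
```

View pics/scene0z.png

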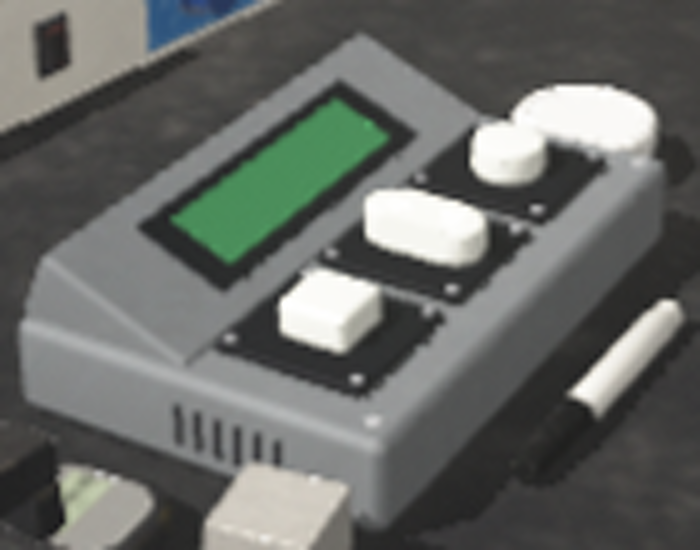

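View pics/side0z.png

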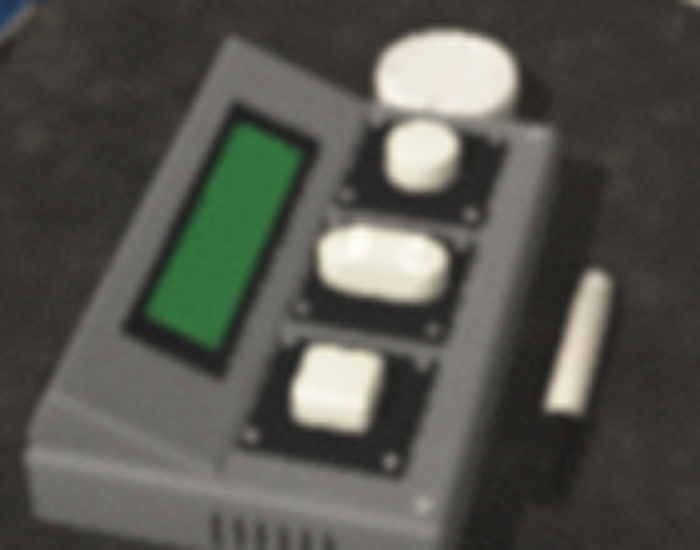

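The enlargements confirm it: square, long and round run from near to far, with a white lid right behind the round key. The visible part of each key is symmetric, so its outline centroid is the body centre, 7.5 mm below the top at z = 58.5. I'll measure with a Lab/HSV mask and seeds.

```bash
cat > meas.py <<'E'
import pickle,cv2,numpy as np
from h import *
d=pickle.load(open("s0.pkl","rb"))
seeds=dict(scene=dict(r=(508,150),l=(426,225),s=(330,310)),side=dict(r=(423,155),l=(383,265),s=(338,388)))
off=dict(scene=(190,150),side=(195,140));R={}
for n in seeds:
    c=d[n];f=c["frame"];x0,y0=off[n]
    U=4;big=cv2.resize(f[y0:y0+110,x0:x0+140],None,fx=U,fy=U,interpolation=cv2.INTER_LINEAR).min(axis=2)
    for k,(u,v) in seeds[n].items():
        for th in (110,125,140):
            m=(big>th).astype(np.uint8)
            m=cv2.morphologyEx(m,cv2.MORPH_OPEN,cv2.getStructuringElement(cv2.MORPH_ELLIPSE,(25,25)))
            kk,l,st,ce=cv2.connectedComponentsWithStats(m)
            i=l[int(v*U/5),int(u*U/5)]
            p=(ce[i]+.5)/U-.5+[x0,y0]
            print(n,k,th,i,st[i].tolist(),p.round(2),cast(c,p,58.5).round(1)[:2])
E
python3 meas.py
```

```text
scene r 110 3 [16, 67, 510, 373, 54852] [250.05 215.74] [483.2  42.1]
scene r 125 3 [17, 67, 508, 373, 50640] [249.58 215.6 ] [484.2  42.3]
scene r 140 3 [377, 68, 148, 80, 7981] [302.92 176.07] [ 497.8 -158.6]
scene l 110 4 [278, 135, 112, 79, 5602] [273.26 193.85] [500.2 -52.8]
scene l 125 4 [283, 139, 106, 74, 5207] [273.59 194.07] [499.1 -52.4]
scene l 140 4 [288, 149, 101, 63, 4709] [274.16 194.51] [497.1 -51.7]
scene s 110 5 [222, 212, 82, 71, 4208] [255.31 211.33] [485.5  23.6]
scene s 125 5 [223, 213, 80, 69, 4046] [255.21 211.33] [485.7  23.7]
scene s 140 6 [223, 213, 79, 68, 3851] [255.1  211.29] [485.9  23.7]
side r 110 1 [300, 24, 114, 129, 10037] [282.38 159.44] [ 518.  -170.7]
side r 125 1 [301, 25, 112, 127, 9415] [282.3  159.28] [ 518.4 -171.3]
side r 140 1 [301, 26, 111, 125, 8842] [282.28 159.11] [ 518.7 -171.8]
side l 110 3 [253, 175, 105, 66, 5441] [270.84 191.62] [500.5 -55. ]
side l 125 2 [254, 177, 103, 63, 5068] [270.79 191.7 ] [500.5 -54.7]
side l 140 2 [255, 179, 101, 60, 4733] [270.74 191.73] [500.5 -54.6]
side s 110 7 [233, 273, 72, 72, 4158] [261.72 216.69] [489.1  21.6]
side s 125 3 [234, 275, 70, 69, 3849] [261.64 216.75] [489.1  21.8]
side s 140 3 [234, 276, 69, 67, 3602] [261.58 216.74] [489.3  21.8]
```

Run:
```python
import pickle
from h import *
from scipy.spatial.transform import Rotation as Ro
from rig import bot
d=pickle.load(open("s0.pkl","rb"))
for n,p in (("scene",(372,98)),("scene",(356,158)),("scene",(358,128)),("side",(304,48))): print(n,p,cast(d[n],p,0).round())
P=lambda n,u,v:(np.array([u,v])+.5)/5-.5+dict(scene=(190,150),side=(195,140))[n]
print("round by eye",cast(d["scene"],P("scene",509,140),66).round(1),cast(d["side"],P("side",423,148),66).round(1))
# module corner screws etc: predicted round
sq=np.array([487.4,22.7]);lo=np.array([499.8,-54]);print(np.hypot(*(lo-sq)),2*lo-sq)
s=bot.read_state();R=Ro.from_quat(s["tool_rot"]).as_matrix();print(R.round(3))
rd=np.array([513,-129,140]);dv=rd-s["eef_pos"];print(dv,(R.T@dv).round(1), "lift first")
```

```text
scene (372, 98) [ 725. -986.    0.]
scene (356, 158) [ 507. -439.    0.]
scene (358, 128) [ 612. -653.   -0.]
side (304, 48) [ 725. -965.    0.]
round by eye [ 505.3 -124.3   66. ] [ 508.4 -124.5   66. ]
77.69588148673004 [ 512.2 -130.7]
[[-0.     0.27  -0.963]
 [ 0.001 -0.963 -0.27 ]
 [-1.    -0.001 -0.   ]]
[357.63368718 424.23691048 -73.33444396] [  73.8 -311.7 -459. ] lift first
```

```bash
python3 -m crank '0 -2.2 -3.3 0 0 0; 0 -4.4 -6.6 0 0 0; 0 -6.6 -9.9 0 0 0; 0 -8.8 -13.2 0 0 0; 0 -11 -16.5 0 0 0; 0 -13.2 -19.8 0 0 0; 0 -15.4 -23 0 0 0; 0 -17.5 -26 0 0 0' 1
```

```text
clock: 0.82
eef_pos: [359.2, -312.6, 213.5]
tool_rot: [-0.7, -0.097, 0.701, -0.096]
wrist_force: [1.0, -0.3, -0.2]
gripper_width: 41.0
```

```bash
python3 -m crank '0 -2.2 -3.2 0 0 0; 0 -4.4 -6.4 0 0 0; 0 -6.6 -9.6 0 0 0; 0 -8.8 -12.8 0 0 0; 0 -11 -16 0 0 0; 0 -13.7 -19.5 0 0 0; 0 -13.7 -19.5 0 0 0;0 -13.7 -19.5 0 0 0'
python3 - <<'E'
from rig import bot,cams
import cv2,numpy as np,pickle
d={}
for n in("scene","side","wrist"):
    c=cams.snapshot(n);d[n]=c;cv2.imwrite(f"pics/{n}1.png",c["frame"])
pickle.dump(d,open("s1.pkl","wb"));print(bot.read_state()["gripper_width"],bot.read_state()["q"])
print(d["wrist"]["extrinsics"].round(3).tolist())
E
```

```text
clock: 1.48
eef_pos: [510.7, -126.1, 213.1]
tool_rot: [-0.7, -0.099, 0.701, -0.097]
wrist_force: [-1.1, -0.0, -0.4]
gripper_width: 0.5
0.43601012682992707 [-2.70027851e-01  2.42321130e-01  1.67590630e+00  8.63933834e-04
  1.22503508e+00  1.02737901e+00]
[[0.271, 0.931, 0.246, 577.921], [-0.963, 0.263, 0.067, -109.262], [-0.003, -0.255, 0.967, 382.846], [0.0, 0.0, 0.0, 1.0]]
```

View pics/wrist1.png

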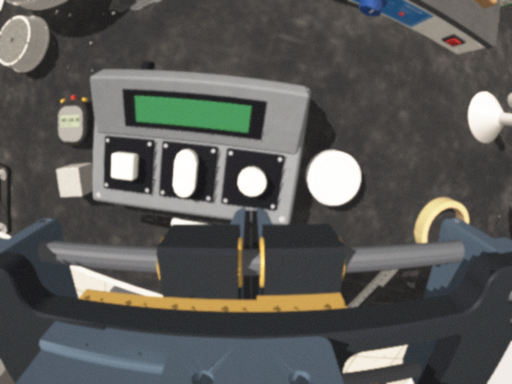

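View pics/side1.png

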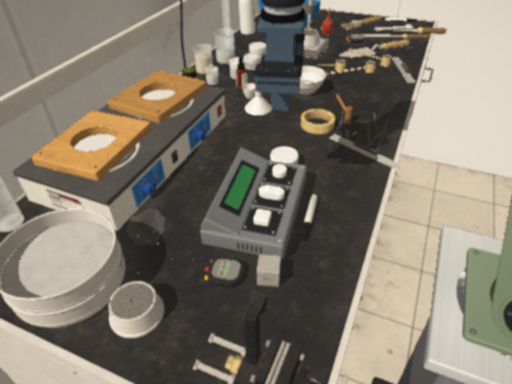

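The wrist view shows square (124,166), long (186,173) and round (252,182) clearly, with the fingertips near (248,212) and shut. I'll measure all three keys by fisheye rays.

```bash
cat > w.py <<'E'
import numpy as np,cv2
def castw(c,p,z):
    f=192/np.tan(np.radians(c["vertical_fov"])/2);dx,dy=p[0]-c["cx"],p[1]-c["cy"];r=np.hypot(dx,dy);t=r/f
    v=np.array([dx/r*np.sin(t),-dy/r*np.sin(t),-np.cos(t)]);E=np.array(c["extrinsics"]);d=E[:3,:3]@v;o=E[:3,3]
    return o+d*(z-o[2])/d[2]
def keys(c,seeds,th=130):
    m=(c["frame"].min(axis=2)>th).astype(np.uint8);k,l,st,ce=cv2.connectedComponentsWithStats(m);o=[]
    for u,v in seeds:
        i=l[v,u];w=castw(c,ce[i],58.5) if i else None;o.append(w);print(th,ce[i].round(1),st[i].tolist(),None if w is None else w.round(1))
    return o
E
python3 - <<'E'
import pickle
from w import *
from rig import bot
c=pickle.load(open("s1.pkl","rb"))["wrist"]
for th in(110,150):
    o=keys(c,[(124,166),(186,173),(252,182)],th)
    print([np.hypot(*(o[i+1]-o[i])[:2]).round(1) for i in(0,1)])
s=bot.read_state();from scipy.spatial.transform import Rotation as Ro
print(s["eef_pos"],Ro.from_quat(s["tool_rot"]).as_matrix().round(3).tolist())
E
```

```text
110 [123.6 165.5] [110, 151, 28, 30, 734] [486.9  21.5  58.5]
110 [197.5 136.7] [90, 69, 219, 156, 15107] [541.  -58.1  58.5]
110 [251.4 181.2] [237, 166, 30, 31, 741] [ 508.6 -128.7   58.5]
[np.float64(96.2), np.float64(77.7)]
150 [122.8 165.3] [111, 152, 25, 28, 649] [486.8  22.5  58.5]
150 [184.3 172.8] [172, 149, 25, 49, 985] [497.7 -53.1  58.5]
150 [251.4 181.4] [237, 167, 30, 30, 691] [ 508.4 -128.7   58.5]
[np.float64(76.3), np.float64(76.3)]
[ 509.06823401 -128.68856574  213.472383  ] [[-0.001, 0.27, -0.963], [0.001, -0.963, -0.27], [-1.0, -0.002, 0.001]]
```

Key spacing comes out at 76.3 mm against the given 76, and the scene and side views agree within about 3 mm. The TCP is already over the round key, so I'll descend to just above it.

```bash
python3 -m crank '3 0 0 0 0 0; 6 0 0 0 0 0; 9 0 0 0 0 0; 11.5 0 0 0 0 0; 13.5 0 0 0 0 0; 13.8 0 0 0 0 0; 13.8 0 0 0 0 0; 13.8 0 0 0 0 0'
python3 - <<'E'
from rig import bot,cams
import cv2
c=cams.snapshot("scene");cv2.imwrite("pics/scene2.png",cv2.resize(c["frame"][130:270,180:360],None,fx=4,fy=4));s=bot.read_state();print(s["eef_pos"],s["wrist_force"],s["clock"])
E
```

```text
clock: 2.3
eef_pos: [509.3, -129.6, 76.5]
tool_rot: [0.701, 0.096, -0.7, 0.095]
wrist_force: [0.4, -0.2, -0.0]
gripper_width: 0.0
[ 509.73351625 -129.4630433    77.01578505] [0.20804614 0.32141297 0.21720576] 2.35
```

View pics/scene2.png

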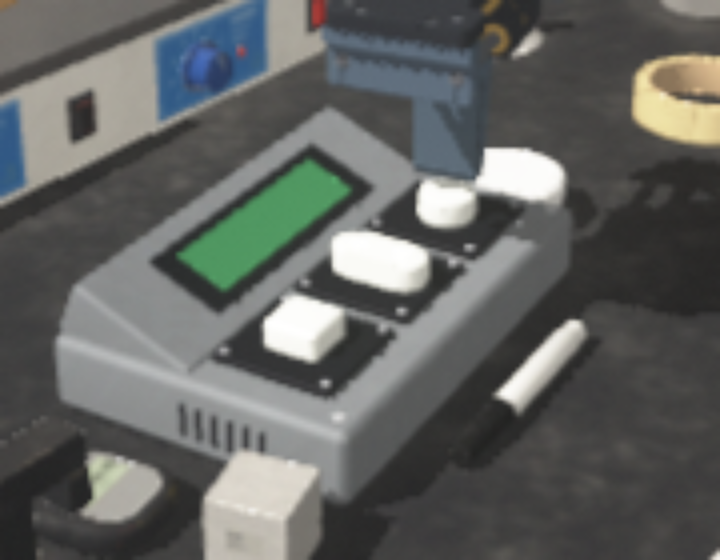

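The shut fingertips at (448,175) are squarely above the round key. Pressing to about z = 58.5.

```bash
python3 -m crank '0.6 0 0 0 0 0; 1.1 0 0 0 0 0; 1.5 0 0 0 0 0; 1.8 0 0 0 0 0; 1.8 0 0 0 0 0; 1.8 0 0 0 0 0; 1.8 0 0 0 0 0; 1.8 0 0 0 0 0'
python3 - <<'E'
from rig import bot,cams
import cv2
c=cams.snapshot("scene");cv2.imwrite("pics/scene3.png",cv2.resize(c["frame"][130:270,180:360],None,fx=4,fy=4));s=bot.read_state();print(s["eef_pos"],s["wrist_force"],s["clock"])
E
```

```text
clock: 3.02
eef_pos: [510.5, -129.8, 59.5]
tool_rot: [0.702, 0.096, -0.7, 0.096]
wrist_force: [2.1, -3.2, 4.2]
gripper_width: 0.3
[ 510.41226014 -129.72925353   59.410051  ] [ 1.31393088 -2.24428118  2.67299325] 3.0667
```

View pics/scene3.png

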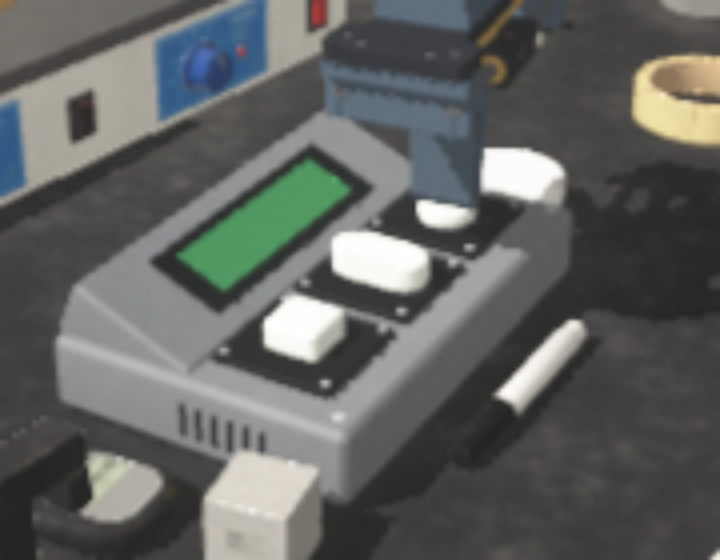

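The key is clearly down by about 6.5 mm. I'll push 2.5 mm further to reach the stop and hold there.

```bash
python3 -m crank '0.25 0 0 0 0 0; 0.25 0 0 0 0 0; 0.25 0 0 0 0 0; 0.25 0 0 0 0 0; 0.25 0 0 0 0 0; 0.25 0 0 0 0 0'
python3 - <<'E'
from rig import bot,cams
import cv2
c=cams.snapshot("scene");cv2.imwrite("pics/scene4.png",cv2.resize(c["frame"][130:270,180:360],None,fx=4,fy=4));s=bot.read_state();print(s["eef_pos"],s["wrist_force"],s["clock"])
E
```

```text
clock: 3.57
eef_pos: [510.4, -129.7, 58.1]
tool_rot: [0.702, 0.096, -0.699, 0.096]
wrist_force: [-1.5, -0.5, 11.9]
gripper_width: 0.1
[ 510.46490823 -129.71433238   58.13149542] [-1.31842331 -0.43368544 11.20203236] 3.6167
```

View pics/scene4.png

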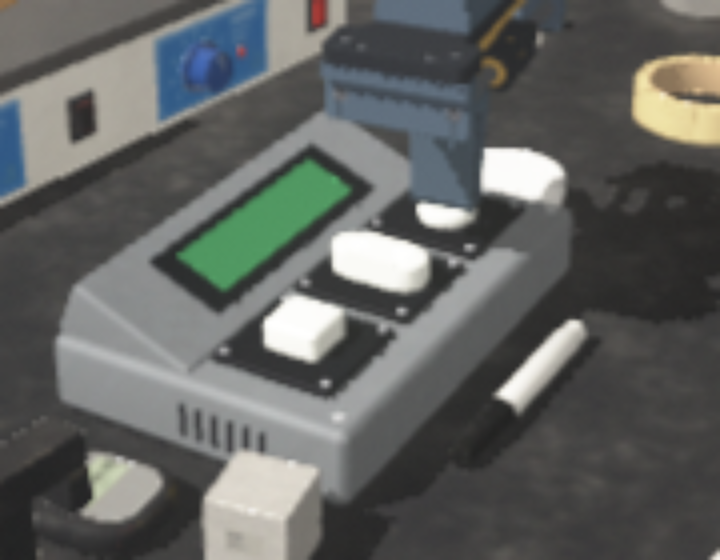

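At the stop: z = 58.1, with force up to 12 N. Lifting straight up 42 mm.

```bash
python3 -m crank '-1 0 0 0 0 0; -2.5 0 0 0 0 0; -4 0 0 0 0 0; -4.2 0 0 0 0 0; -4.2 0 0 0 0 0; -4.2 0 0 0 0 0'
python3 - <<'E'
from rig import bot,cams
import cv2,numpy as np
from scipy.spatial.transform import Rotation as Ro
c=cams.snapshot("scene");cv2.imwrite("pics/scene5.png",cv2.resize(c["frame"][130:270,180:360],None,fx=4,fy=4));s=bot.read_state();print(s["eef_pos"],s["wrist_force"],s["clock"])
R=Ro.from_quat(s["tool_rot"]).as_matrix();print((R.T@(np.array([498.2,-53.3,s["eef_pos"][2]])-s["eef_pos"])).round(1),R.round(3).tolist())
E
```

```text
clock: 4.12
eef_pos: [509.3, -129.3, 99.1]
tool_rot: [0.701, 0.096, -0.7, 0.096]
wrist_force: [-0.2, 0.5, -1.1]
gripper_width: 0.5
[ 509.18424958 -129.28393647   98.88773658] [-0.61480529 -0.82664354 -0.27570707] 4.1667
[  0.  -76.1  -9.8] [[0.001, 0.269, -0.963], [0.001, -0.963, -0.269], [-1.0, -0.0, -0.001]]
```

View pics/scene5.png

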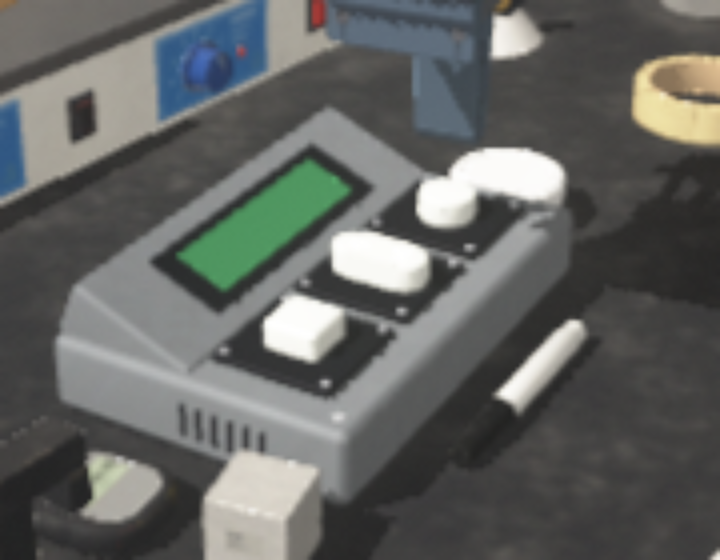

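The round key at (447,200) is back up and nothing is touching. Moving over the long key, then down to just above it.

```bash
python3 -m crank '0 -2.5 -0.3 0 0 0; 0 -5 -0.7 0 0 0; 0 -7.6 -1 0 0 0; 0 -7.6 -1 0 0 0; 0 -7.6 -1 0 0 0; 1.3 -7.6 -1 0 0 0; 2.2 -7.6 -1 0 0 0; 2.2 -7.6 -1 0 0 0'
python3 - <<'E'
from rig import bot,cams
import cv2,numpy as np
c=cams.snapshot("scene");cv2.imwrite("pics/scene6.png",cv2.resize(c["frame"][130:270,180:360],None,fx=4,fy=4));s=bot.read_state();print(s["eef_pos"],s["wrist_force"],s["clock"])
E
```

```text
clock: 4.83
eef_pos: [496.8, -53.8, 74.7]
tool_rot: [-0.699, -0.096, 0.702, -0.095]
wrist_force: [-0.6, -0.2, -0.2]
gripper_width: 0.5
[497.38456874 -53.91207725  75.55097163] [ 0.26725672 -0.57012994  0.98189833] 4.8833
```

View pics/scene6.png

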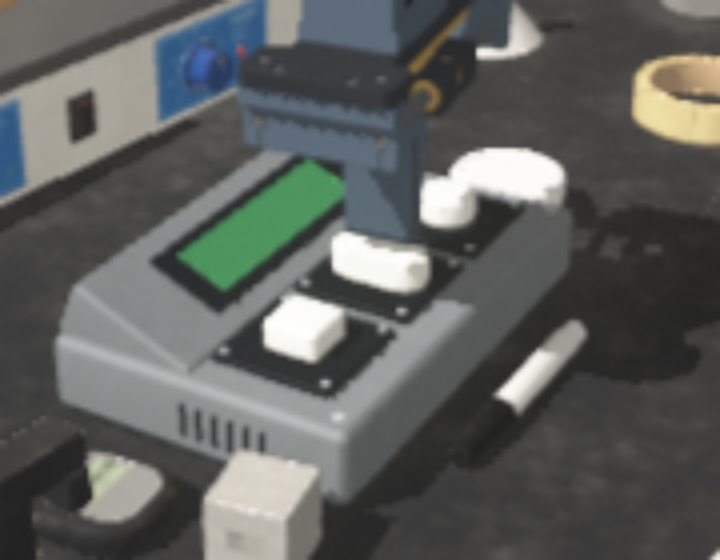

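The tip is over the middle of the long key at (383,240). Pressing to just past the stop, as before.

```bash
python3 -m crank '0.6 0 0 0 0 0; 1.1 0 0 0 0 0; 1.5 0 0 0 0 0; 1.8 0 0 0 0 0; 1.95 0 0 0 0 0; 1.95 0 0 0 0 0; 1.95 0 0 0 0 0; 1.95 0 0 0 0 0'
python3 - <<'E'
from rig import bot,cams
import cv2,numpy as np
c=cams.snapshot("scene");cv2.imwrite("pics/scene7.png",cv2.resize(c["frame"][130:270,180:360],None,fx=4,fy=4));s=bot.read_state();print(s["eef_pos"],s["wrist_force"],s["clock"])
E
```

```text
clock: 5.55
eef_pos: [497.8, -54.5, 58.1]
tool_rot: [-0.7, -0.096, 0.701, -0.096]
wrist_force: [-3.4, -1.9, 16.5]
gripper_width: 0.3
[497.763267   -54.47103037  58.04965325] [-3.21402431 -1.3384595  15.10609021] 5.6
```

View pics/scene7.png

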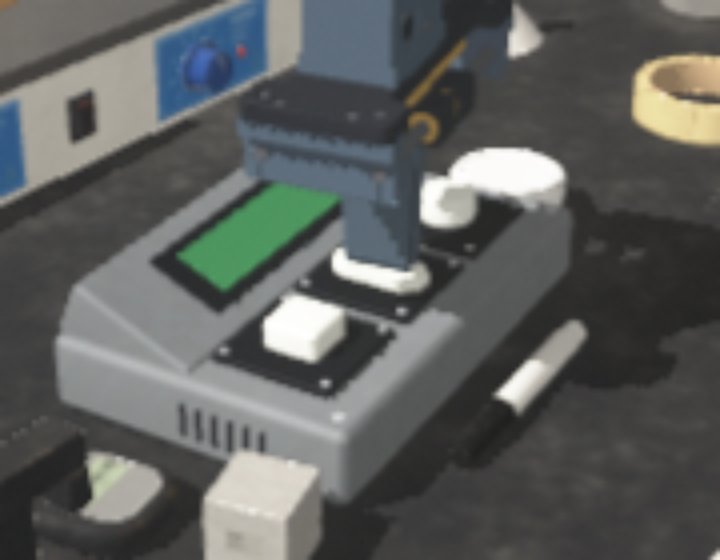

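The long key is fully down at its stop (z = 58.1) with the others up. I'll hold for three more rows, then lift.

```bash
python3 -m crank '0 0 0 0 0 0; 0 0 0 0 0 0; 0 0 0 0 0 0; -1 0 0 0 0 0; -3 0 0 0 0 0; -6 0 0 0 0 0; -9 0 0 0 0 0; -10 0 0 0 0 0'
python3 -m crank '0 0 0 0 0 0; 0 0 0 0 0 0; 0 0 0 0 0 0;0 0 0 0 0 0'
python3 - <<'E'
from rig import bot,cams
import cv2,numpy as np
c=cams.snapshot("scene");cv2.imwrite("pics/scene8.png",cv2.resize(c["frame"][130:270,180:360],None,fx=4,fy=4));s=bot.read_state();print(s["eef_pos"],s["wrist_force"],abs(s["qd"]).max(),s["clock"])
E
```

```text
clock: 6.27
eef_pos: [500.1, -54.6, 162.2]
tool_rot: [0.703, 0.095, -0.699, 0.096]
wrist_force: [0.5, -0.5, -0.1]
gripper_width: 0.5
clock: 6.6
eef_pos: [499.0, -54.4, 160.5]
tool_rot: [0.701, 0.095, -0.7, 0.096]
wrist_force: [-0.1, 0.2, -0.4]
gripper_width: 0.1
[499.08950811 -54.44496929 160.55405351] [ 0.5094675  -0.64891763  0.12915261] 0.008012855199326418 6.65
```

View pics/scene8.png

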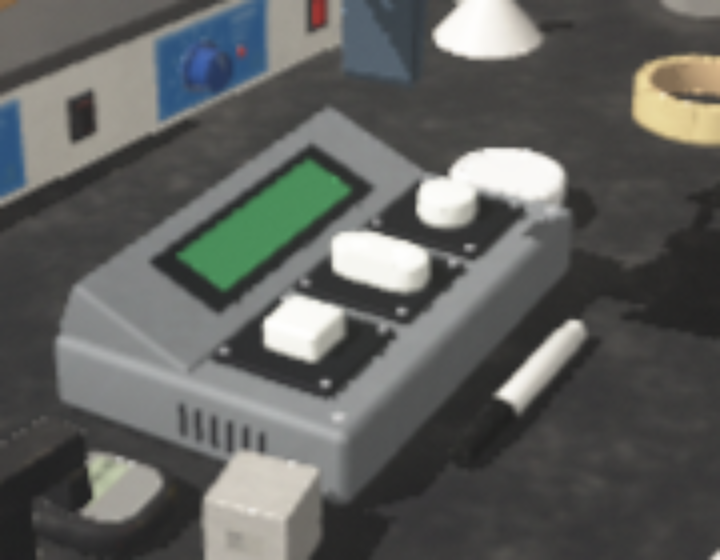

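All three keys are up at (447,200), (380,260) and (304,328), and the arm is clear and still.

```bash
python3 -c "
from rig import bot
print(bot.sign_off())"
```

```text
the job is handed in; nothing more can be done
None
```

I pressed the round key and then the long key with shut fingertips, lifting clear after each. I handed the job in at about 6.7 s; it reports no verdict.

- **Presses:** both keys went to their stop (TCP at z ≈ 58.1 mm). The force was about 12 N on the round key and up to 16.5 N on the long key. Each hold was longer than 0.2 s.
- **Final checks:** the last picture shows all three keys up and the square key never touched. The arm was still, about 95 mm above the keys, with wrist force near zero.
- **Position checks:** the wrist camera gave 76.3 mm between neighbouring keys, against the 76 mm given. The scene and side cameras agreed with it to about 3 mm for the long and square keys. For the round key, their estimates differed by about 4 to 6 mm because the white lid behind it merged with its outline, so I used the wrist camera's value.

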